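Prop up the bench display on its folding leg

TASK

Swing the folding prop leg behind the small bench display out by pushing its blue paddle until it meets its sprung stop, and press it there for about a second with a steady 6 to 12 N. Then push the display back by its screen side until the leg's foot is pressed on the rubber rest pad and carries the display, and let go. Only push, never harder than about 15 N on leg or display, and leave everything else on the bench alone.

Things in the scene. Friction and masses are not known exactly. Their poses are not given: they have to be found in the camera images.
- stand_base: black steel base plate of the bench display, 150 mm (its x) by 120 mm (its y) by 10 mm thick, fixed to the worktop; origin at the centre of its underside. Its +x points from the screen side to the back of the display, its y lies along the display's width, z up. The display's hinge axis runs along the base's y at base x = -45 mm, z = 20 mm.
- display (a joint): recline angle of the grey display panel about the hinge at its lower edge (rad): 0 upright, growing as its top tips to the back (base +x). It stays where it is left (some 4 N at the top moves it) and goes to 0.55 if nothing props it. With the leg fully out its foot (12 mm black rubber ball at its lower outer corner) first meets the rest pad at about 0.31.
- screen_top (a point): point on the display's screen-side face, at mid-width, 105 mm from the hinge axis. The panel is 150 mm wide and 14 mm thick; its top edge is 120 mm from the hinge axis, 140 mm above the worktop when upright. Axes: x through the panel to its back, y along its width, z up the panel. Push anywhere along the upper bezel.
- paddle (a point): centre of the free part of the blue paddle at the outer end of the aluminium prop leg. The paddle is a flat upright plate 30 mm wide (along the leg) and 6 mm thick; this point is 16 mm below its top and 22 mm above the display's top edge. y points outward along the leg, x is normal to the paddle the way the leg swings out, z up.
- leg_axis (a point): point on the leg's swing axis (parallel to the panel's height, 17 mm behind its mid-plane, at mid-width), level with paddle, 58 mm from it. The bracket on this axis that carries leg and stop is set askew by up to 0.12 rad either way, not included in the leg's angle, so at its stop the leg is only roughly square to the display and the stopping place must be felt.
- prop_leg (a joint): angle of the prop leg from folded (rad): 0 along the back of the display, pointing to the base's +y; grows as it swings out to the base's +x, clockwise from above; stop at 1.57. Stays where left (about 1 N at the paddle moves it). The stop is sprung: it yields about 0.3 mm per N at the paddle, the reading staying at 1.57. Excludes the bracket's set (see leg_axis).
- rest_pad: black rubber rest pad 30 by 34 mm on the base behind the display, where the prop leg's foot lands; origin at the centre of its top face, 24 mm above the worktop, 90 mm behind the hinge axis. It is springy: sinks 0.2 mm per N, 4 mm at most.
- interface_box_a: dark flat interface box 109x150x37 mm with a pale front; a bystander to leave alone; origin at the centre of its underside.
- vial_0: sample vial with red cap, 27 mm across, 59 mm tall; a bystander to leave alone; origin at the centre of its underside.
- vial_1: sample vial with blue cap, 27 mm across, 59 mm tall; a bystander to leave alone; origin at the centre of its underside.
- beaker_250: glass beaker 70x77 mm, 92 mm tall; a bystander to leave alone; origin at the centre of its underside.
- weight_0: brass-coloured calibration weight, 28 mm across, 35 mm tall; a bystander to leave alone; origin at the centre of its underside.
- conical_flask: stoppered conical flask, 66 mm across, 111 mm tall; a bystander to leave alone; origin at the centre of its underside.
- screwdriver: blue-handled screwdriver, 197 mm long; a bystander to leave alone; origin at the centre of its underside.
- petri_dish_0: Petri dish 63 mm across, 15 mm tall, lying on the interface box; a bystander to leave alone; origin at the centre of its underside.
Things that resemble listed ones, but are neither listed nor needed, are in the scene too. There is more than one size of the stand_base; the job needs the larger.

How it is judged:
On the way:
1. the prop leg is at its stop and held pressed on it with more than 4 N for 0.4 s, the display not yet pushed back (under 0.2 rad) (value of joint prop_leg above 1.53 rad and contact force between the fingers and prop_leg above 4 N and value of joint display below 0.2 rad), for 0.4 s.
At the end, for the whole second after the job is handed in: The prop leg is at its stop (angle above 1.5 rad), the display is reclined between 0.27 and 0.38 rad, the leg's foot rests on the rubber rest pad with more than 1 N, and all is at rest (value of joint prop_leg above 1.5 rad and value of joint display between 0.27 and 0.38 rad and contact force between prop_leg and rest_pad above 1 N and velocity of joint display between -0.02 and 0.02 rad/s and velocity of joint prop_leg between -0.05 and 0.05 rad/s); the robot touches nothing.
It fails at once if the robot presses the prop leg with more than 18 N (contact force between any of the fingers, the arm and prop_leg above 18 N).
It fails at once if the robot presses the display with more than 18 N (contact force between any of the fingers, the arm and display above 18 N).
It fails at once if a bystander is moved by more than 20 mm (distance of any of interface_box_a, vial_0, vial_1, beaker_250, weight_0, conical_flask, screwdriver, petri_dish_0 from where it was at the start of the episode above 0.02 m).
It also fails if it takes over 64 s, if anything falls off the work surface, if the arm or the gripper's body presses on something with over 40 N, if the wrist force passes 120 N, or if a joint passes its speed limit or range.

ROBOT

A 6-joint arm with a two-finger parallel gripper is mounted at the origin on a cart in front of the work surface, level with it; the furniture and walls round the work are solid. World frame = base frame: x ahead of the robot, y to its left, z up, the work surface at z = 0. Lengths are in m, angles in rad, forces in N, time in s.
With the tool pointing down it reaches from about 0.375 to 0.825 m from the base axis. Payload 5.5 kg.
Tool frame: the origin (TCP) lies midway between the tips of the shut fingers; the grasp point (between the pads) lies 19 mm behind it; z points along the fingers, y is the line along which they close (so a half turn about z gives the same grasp; the last joint's range is limited). The gripper opens to 85 mm and grips with 20 to 120 N. Pads are 22 mm wide; open, the fingers measure 114 mm over their backs; the gripper's body (76 mm by 85 mm) begins 54 mm behind the grasp point. The pads swing forward as they close: fully open they stand 13 mm farther back than shut.
Start: joints at [1.191, 0.314, -0.047, 1.21, 0, 1.571], TCP at [0.222, 0.557, 0.231] pointing down, gripper open.
Joint ranges: [-2.67, 2.67], [-0.69, 1.73], [-1.03, 1.25], [-2.08, 2.16], [-1.42, 1.45], [-3.14, 3.14]. Speed limits (rad/s): [2.39, 2.39, 3.01, 3.14, 3.14, 3.14].

INTERFACE

Orientations are given as [roll, pitch, yaw] about the fixed x, y, z axes, in that order (R = Rz(yaw) Ry(pitch) Rx(roll)).
In Python, from station import telemetry, imaging, bot gives the robot as it stands.
- The arm moves only by the shell command python3 -m crank 'ROWS' [FORCE]. ROWS is JSON, a list of rows, each a list of 5 numbers: the opening, from 0 (shut) to 1 (fully open), then the shift along the tool's x, y, z in mm, then the turn about the tool's z in units of 5 degrees (1.0 is 5 degrees). A call has 1 to 12 rows; each row shifts and turns the commanded pose from where the row before left it, along the tool's axes as they then stand; what a row does not reach is not made up. A row lasts 1/12 s, in which the tool goes at most 41.7 mm and 7.16 degrees, less where a joint would pass 70% of its speed; a pose out of reach is approached as far as the arm can. A call with a gripper value outside its range is refused whole. The fingers move at their own pace and stop on an object; FORCE is the grip in N (left out, the last holds). Time passes only in rows, so rows that do not move let the fingers close. It gives the time, the measured TCP pose, the force, the opening and the grip force at its end, in the units of the state.
- telemetry.sense(): the state, without advancing time (a new reading comes with each control period).
- imaging.snapshot(name): name is "side" or "top" or "wrist"; returns the picture (384x512x3 uint8, blue, green, red); there is no depth.
- imaging.get_calibration(name): a dict with "fx", "fy", "cx", "cy" (pixels), "R" (3x3) and "t" (3): a world point X has camera coordinates R X + t; the wrist camera has in their place "T_tool_cam" (4x4, takes a point from camera to tool coordinates, whose origin is the TCP and whose axes are the flange's). Camera axes: x right, y down, z forward; pixel columns grow to the right and rows downward; lengths in m; the calibration is good to about 2 mm. A picture is of the moment at which its call begins: read the wrist's pose just before it. get_calibration takes no time and is no camera call.
- bot.sign_off(): hands the job in; it is judged then, once.
The state is a dict: "time": time; "joints": joint angles; "joint_velocities": joint speeds; "effort": joint torques, N m; "tcp_pos": TCP position; "tcp_rot": TCP orientation; "wrist_force": force on the tool from outside, world axes, zero at the start; "wrist_torque": the same for the moment, N m; "opening": opening from 0.0 (shut) to 1.0 (fully open); "finger_force": force on a finger pad.
Only numpy, scipy, OpenCV 4.12 (cv2) and the standard library are available. Lean on these libraries where they do the work, as an engineer would, in place of code of your own. Each camera call takes 0.05 s, during which the arm holds its last target. There are 200 camera calls.

## Working session

There is one attempt and no reset: what is moved stays moved. The work goes in short steps, Python scripts to look and compute and a shell command to move; the robot and the scene stay as the last step left them, time stands still between calls to the robot, and variables do not carry over. Pictures are saved under pics/ and viewed, at most 13 in all, crops included, and the job is handed in when it is done.

```bash
mkdir -p pics; ls; python3 - <<'E'
from station import telemetry, imaging, bot
import cv2,numpy as np
s=telemetry.sense();print(s)
for n in("side","top"):
    cv2.imwrite(f"pics/{n}0.png",imaging.snapshot(n)); c=imaging.get_calibration(n)
    print(n,c, -np.array(c["R"]).T@np.array(c["t"]))
print(imaging.get_calibration("wrist"))
E
```

```text
pics
{'time': 0.0, 'joints': array([ 1.19100675e+00,  3.14235705e-01, -4.80928935e-02,  1.21022866e+00,
        1.02802222e-05,  1.57080560e+00]), 'joint_velocities': array([ 2.82005268e-04,  5.25000539e-05, -5.20580743e-04, -6.80826230e-04,
        8.87750988e-05,  2.27989561e-05]), 'effort': array([-1.30147317e-03, -5.39594436e+01,  3.39745760e+01,  1.92751118e-02,
       -2.43073391e-04, -1.14618152e-05]), 'tcp_pos': array([0.22220909, 0.55668874, 0.23042273]), 'tcp_rot': array([-3.13983172e+00, -1.02638752e-05,  2.76179378e+00]), 'wrist_force': array([ 0.85111793, -0.40763465,  0.17364921]), 'wrist_torque': array([-0.03915511, -0.02374968, -0.00731598]), 'finger_force': 0.0, 'opening': 0.9979655164538067}
side {'fx': 375.04322136280354, 'fy': 375.04322136280354, 'cx': 253.1666578875215, 'cy': 192.1288297989677, 'R': array([[-0.91616047, -0.40069555, -0.00964713],
       [-0.19931593,  0.47633899, -0.85637277],
       [ 0.34774006, -0.78265206, -0.51626796]]), 't': array([0.45122796, 0.20061876, 1.30319133])} [2.11899223e-04 1.10518787e+00 8.48953427e-01]
top {'fx': 369.39680825531275, 'fy': 369.39680825531275, 'cx': 259.1376025798907, 'cy': 196.18212830054233, 'R': array([[ 1.11988600e-02, -9.99936157e-01,  1.50602228e-03],
       [-9.80146034e-01, -1.12753643e-02, -1.97956102e-01],
       [ 1.97960445e-01,  7.40760902e-04, -9.80209729e-01]]), 't': array([-0.04238883,  0.51988834,  1.26205925])} [ 0.26020339 -0.03745908  1.34006167]
{'fx': 314.2620376939829, 'fy': 314.2620376939829, 'cx': 254.06660811898462, 'cy': 196.4015805399569, 'T_tool_cam': array([[ 8.24412868e-04, -9.50080411e-01, -3.12004060e-01,
         8.01417936e-02],
       [ 9.99999544e-01,  9.33808807e-04, -2.01218415e-04,
         1.01906440e-04],
       [ 4.82525813e-04, -3.12003752e-01,  9.50080747e-01,
        -1.40805660e-01],
       [ 0.00000000e+00,  0.00000000e+00,  0.00000000e+00,
         1.00000000e+00]])}
```

View pics/side0.png

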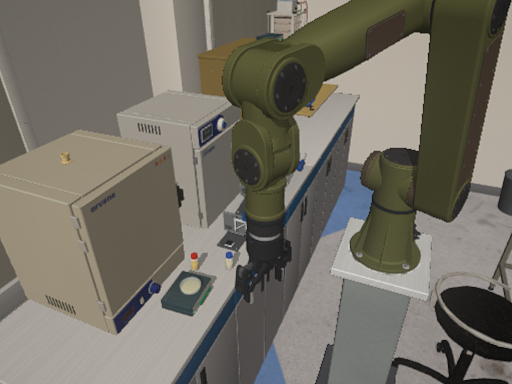

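View pics/top0.png

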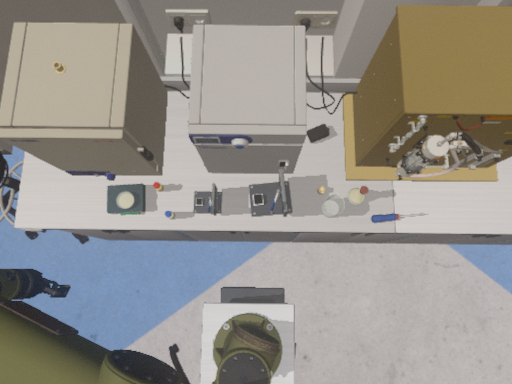

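Top view: two displays, small at about (207,202) and larger at about (270,199). I'll enlarge that area.

```bash
cat > h.py <<'E'
from station import telemetry, imaging
import cv2,numpy as np
from scipy.spatial.transform import Rotation as Ro
def ray(cal,u,v,s=None):
    d=np.array([(u-cal["cx"])/cal["fx"],(v-cal["cy"])/cal["fy"],1.])
    if "R" in cal:
        R=np.array(cal["R"]);return -R.T@np.array(cal["t"]),R.T@d
    T=cal["T_tool_cam"];Rt=Ro.from_euler("xyz",s["tcp_rot"]).as_matrix()
    return s["tcp_pos"]+Rt@T[:3,3],Rt@T[:3,:3]@d
def onz(cal,u,v,z,s=None):
    o,d=ray(cal,u,v,s);return o+d*(z-o[2])/d[2]
def proj(cal,X,s=None):
    if "R" in cal: c=np.array(cal["R"])@X+cal["t"]
    else:
        T=cal["T_tool_cam"];Rt=Ro.from_euler("xyz",s["tcp_rot"]).as_matrix()
        c=T[:3,:3].T@(Rt.T@(X-s["tcp_pos"])-T[:3,3])
    return cal["fx"]*c[0]/c[2]+cal["cx"],cal["fy"]*c[1]/c[2]+cal["cy"]
E
python3 - <<'E'
import cv2
from h import *
a=cv2.imread("pics/top0.png");cv2.imwrite("pics/top0c.png",cv2.resize(a[145:225,180:300],None,fx=6.5,fy=6.5,interpolation=cv2.INTER_CUBIC))
c=imaging.get_calibration("top")
for u,v in((250,185),(290,215),(207,202),(270,199)):print(onz(c,u,v,0.01))
E
```

```text
[ 0.57058889 -0.00221339  0.01      ]
[ 0.46030382 -0.14945594  0.01      ]
[0.50489618 0.15416033 0.01      ]
[ 0.51873376 -0.07641098  0.01      ]
```

View pics/top0c.png

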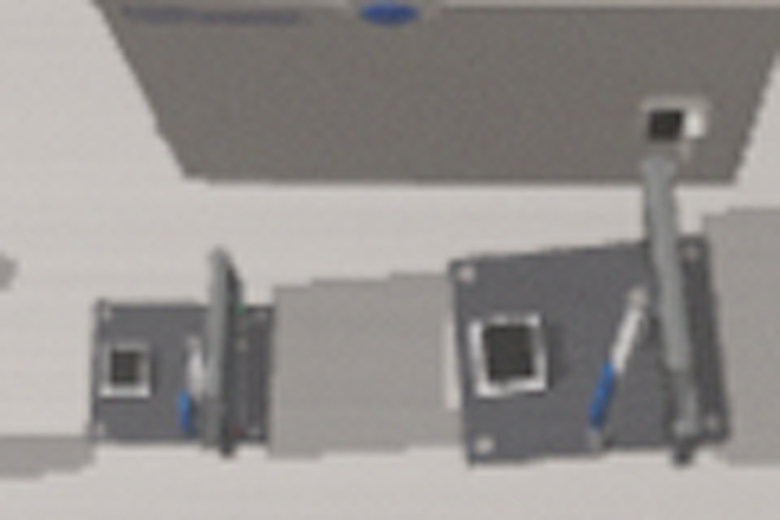

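Crop of the top view: the larger base has corners near crop (450,262), (710,235), (728,440), (470,465). The rest pad is at (508,353), and the prop leg runs from (640,290) to the blue paddle at about (602,400). The panel is the bar from (660,150) to (685,445). The back of the display therefore faces world +y, and the folded leg points to world -x.

```bash
python3 - <<'E'
from h import *
c=imaging.get_calibration("top")
P=lambda x,y:(180+x/6.5,145+y/6.5)
C=[onz(c,*P(*p),0.01) for p in((450,262),(710,235),(728,440),(470,465))]
for p in C:print(p.round(4))
ctr=np.mean(C,0)
ex=(C[0]-C[1])+(C[3]-C[2]); ang=np.arctan2(ex[1],ex[0]); print("ctr",ctr,"yaw base deg",np.degrees(ang))
for n,p,z in(("pad",(508,353),.024),("paddle",(602,400),.17),("legroot",(640,290),.17),("paneltop far",(655,155),.14),("near",(683,430),.14)):
    print(n,onz(c,*P(*p),z).round(4))
B=lambda x,y,z:ctr*[1,1,0]+np.array([np.cos(ang)*x-np.sin(ang)*y,np.sin(ang)*x+np.cos(ang)*y,z])
print("panel mid",B(-.045,0,.14),"axis",B(-.028,0,.162),"pad",B(.045,0,.024))
t=B(.02,.02,.30)
s=telemetry.sense();R=Ro.from_euler("xyz",s["tcp_rot"]).as_matrix()
print("target",t,"tool delta mm",1e3*R.T@(t-s["tcp_pos"]),"turn deg to yaw=angbase",np.degrees(ang-s["tcp_rot"][2]))
E
```

```text
[0.5694 0.0006 0.01  ]
[ 0.5869 -0.1473  0.01  ]
[ 0.4689 -0.1568  0.01  ]
[ 0.4531 -0.0125  0.01  ]
ctr [ 0.5195616  -0.07898625  0.01      ] yaw base deg 96.49761662588269
pad [ 0.5144 -0.033   0.024 ]
paddle [ 0.4631 -0.0803  0.17  ]
legroot [ 0.519 -0.099  0.17 ]
paneltop far [ 0.5972 -0.1083  0.14  ]
near [ 0.4533 -0.1224  0.14  ]
panel mid [ 0.52465389 -0.12369719  0.14      ] axis [ 0.52273014 -0.10680639  0.162     ] pad [ 0.51446932 -0.0342753   0.024     ]
target [ 0.49742683 -0.06137795  0.3       ] tool delta mm [-484.73760833 -472.19671903  -68.7614361 ] turn deg to yaw=angbase -61.74259224108183
```

```bash
python3 -m crank '[[0,-24,-24,-5,0],[0,-24,-24,-5,0],[0,-24,-24,-5,0],[0,-24,-24,-5,0],[0,-24,-24,-5,0],[0,-24,-24,-5,0],[0,-24,-24,-5,0],[0,-24,-24,-5,0],[0,-24,-24,-5,0],[0,-24,-24,-5,0],[0,-24,-24,-5,0],[0,-24,-24,-5,0]]' 40
python3 -m crank '[[0,-24,-24,-1,0],[0,-24,-24,-1,0],[0,-24,-24,-1,0],[0,-24,-24,-1,0],[0,-24,-24,-1,0],[0,-24,-24,-1,0],[0,-24,-24,-1,0],[0,-24,-20,-1,0]]'
python3 -m crank '[[0,0,0,0,1.35],[0,0,0,0,1.35],[0,0,0,0,1.35],[0,0,0,0,1.35],[0,0,0,0,1.35],[0,0,0,0,1.35],[0,0,0,0,1.35],[0,0,0,0,1.35],[0,0,0,0,1.35],[0,0,0,0,0.2],[0,0,0,0,0],[0,0,0,0,0]]'
python3 - <<'E'
from h import *
s=telemetry.sense();a=imaging.snapshot("wrist");print(s["tcp_pos"],s["tcp_rot"],s["time"],s["wrist_force"]);cv2.imwrite("pics/w1.png",a)
b=imaging.snapshot("top");cv2.imwrite("pics/top1.png",b)
np.save("s1.npy",s,allow_pickle=True)
E
```

```text
time: 1.1
tcp_pos: [0.3832, 0.1813, 0.2914]
tcp_rot: [-3.141, -0.0, 2.762]
wrist_force: [0.4, 0.7, 0.0]
opening: 0.001
finger_force: 0.0
time: 1.77
tcp_pos: [0.4917, -0.0648, 0.2991]
tcp_rot: [-3.141, -0.001, 2.761]
wrist_force: [1.6, 0.7, 0.3]
opening: -0.002
finger_force: 0.0
time: 2.77
tcp_pos: [0.4916, -0.0628, 0.2991]
tcp_rot: [-3.141, -0.0, 1.687]
wrist_force: [-0.3, 0.1, 0.7]
opening: -0.0
finger_force: 0.0
[ 0.49164573 -0.06278417  0.2991397 ] [-3.14124367e+00 -4.91463545e-05  1.68682559e+00] 2.7667 [-0.33043711  0.10317827  0.65256955]
```

View pics/w1.png

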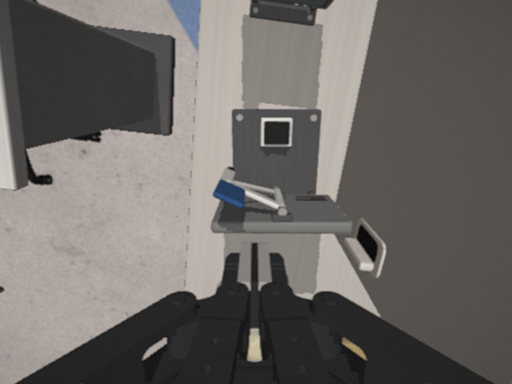

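Wrist view: the panel's top edge runs from (212,230) to (350,225). The blue paddle is at about (230,193), with its top edge from (214,196) to (244,208), and the leg root is near (282,212). Next I'll measure the paddle, axis and panel from these pixels.

```bash
python3 - <<'E'
from h import *
s=np.load("s1.npy",allow_pickle=True).item();c=imaging.get_calibration("wrist")
a=cv2.imread("pics/w1.png").astype(int)
m=((a[...,0]>a[...,2]+40)&(a[...,0]>60)).astype(np.uint8);m[:150]=0;m[230:]=0;m[:,:205]=0
print(cv2.boundingRect(m)); cn=max(cv2.findContours(m,0,1)[0],key=cv2.contourArea)
print(cv2.approxPolyDP(cn,2.5,True).reshape(-1,2).tolist())
f=lambda n,p,z:print(n,onz(c,*p,z,s).round(4))
f("pad top outer",(214,196),.178);f("pad top inner",(244,208),.178)
f("leg root",(282,212),.155)
f("panel L front",(212,231),.14);f("panel R front",(350,229),.14)
for p in((238,117),(314,117)):f("basebolt",p,.01)
f("restpad",(277,132),.024); f("side thing",(370,248),.0)
cv2.imwrite("pics/w1c.png",cv2.resize(cv2.imread("pics/w1.png")[150:280,190:400],None,fx=3.8,fy=3.8,interpolation=cv2.INTER_CUBIC))
E
```

```text
(214, 180, 30, 28)
[[221, 180], [214, 195], [241, 207], [243, 190]]
pad top outer [ 0.4574 -0.0724  0.178 ]
pad top inner [ 0.4847 -0.0805  0.178 ]
leg root [ 0.522  -0.0888  0.155 ]
panel L front [ 0.4546 -0.1239  0.14  ]
panel R front [ 0.597  -0.1049  0.14  ]
basebolt [ 0.4645 -0.0156  0.01  ]
basebolt [ 0.5649 -0.0038  0.01  ]
restpad [ 0.5176 -0.0276  0.024 ]
side thing [ 0.6883 -0.1897  0.    ]
```

View pics/w1c.png

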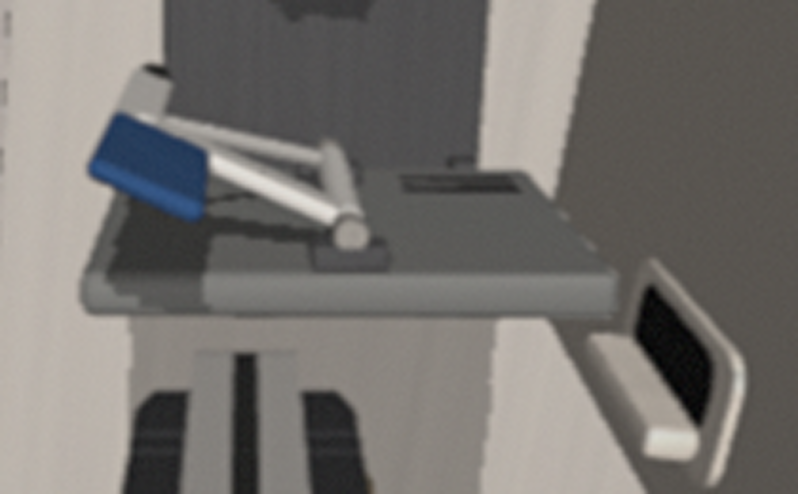

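Result: leg angle about 0.4 rad including the bracket set, swing axis near (0.524,-0.092), and the display reclined by about 0.1. I'll bring the shut fingers down on the screen side of the paddle, above the panel's top edge.

```bash
python3 -m crank '[[0,-20,-21,0,0],[0,-21,-22,0,0],[0,0,0,25,0],[0,0,0,25,0],[0,0,0,25,0],[0,0,0,25,0],[0,0,0,25,0],[0,0,0,17,0],[0,0,0,0,0],[0,0,0,0,0]]'
python3 - <<'E'
from h import *
s=telemetry.sense();a=imaging.snapshot("wrist");print(s["tcp_pos"],s["wrist_force"]);cv2.imwrite("pics/w2.png",a)
E
```

```text
time: 3.7
tcp_pos: [0.4529, -0.1082, 0.1569]
tcp_rot: [-3.14, -0.001, 1.685]
wrist_force: [0.4, 0.2, 0.0]
opening: 0.0
finger_force: 0.0
[ 0.45292156 -0.10821451  0.15693248] [0.35192905 0.19221573 0.04750183]
```

View pics/w2.png

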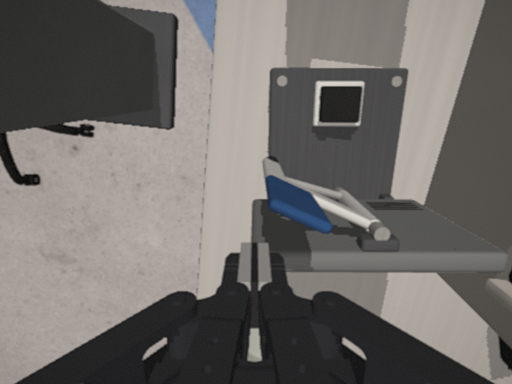

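The fingertips (255,243) are now on the screen side of the paddle, whose top edge runs from (270,205) to (330,231), with the swing-axis pin at (381,230). I'll compute the offsets in tool axes.

```bash
python3 - <<'E'
from h import *
s=telemetry.sense();c=imaging.get_calibration("wrist");R=Ro.from_euler("xyz",s["tcp_rot"]).as_matrix()
f=lambda n,p,z:print(n,(1e3*R.T@(onz(c,*p,z,s)-s["tcp_pos"])).round(1))
f("outer",(269,205),.178);f("inner",(329,231),.178);f("pin",(381,228),.155);f("panel front L",(255,268),.14);f("pf R",(506,268),.14);f("back top edge",(380,250),.14)
f("tip L",(240,243),.157);f("tip R",(270,243),.157)
E
```

```text
outer [ 36.8   6.1 -20. ]
inner [ 25.2  31.4 -20. ]
pin [16.4 63.2  3. ]
panel front L [-15.4   0.5  18. ]
pf R [-15.3 144.9  18. ]
back top edge [-3.8 71.  18. ]
tip L [ 9.1 -7.   1. ]
tip R [9.1 7.9 1. ]
```

```bash
python3 -m crank '[[0,5,3,0,0],[0,5,3,0,0],[0,5,3,0,0],[0,5,2,0,0],[0,4,3,0,0],[0,4,3,0,0],[0,4,2,0,0],[0,4,2,0,0],[0,3,2,0,0]]'
python3 -m crank '[[0,3,3,0,0],[0,3,4,0,0],[0,3,4,0,0],[0,2,3,0,0],[0,2,3,0,0],[0,2,3,0,0]]'
python3 - <<'E'
from h import *
s=telemetry.sense();a=imaging.snapshot("wrist");print(s["tcp_pos"],s["wrist_force"]);cv2.imwrite("pics/w3.png",a)
E
```

```text
time: 4.5
tcp_pos: [0.4722, -0.0666, 0.1572]
tcp_rot: [-3.141, 0.0, 1.684]
wrist_force: [-0.3, -1.5, -0.2]
opening: 0.003
finger_force: 0.6
time: 5.0
tcp_pos: [0.4905, -0.0497, 0.1572]
tcp_rot: [-3.141, -0.0, 1.684]
wrist_force: [-0.1, -1.1, 1.1]
opening: -0.001
finger_force: 0.6
[ 0.49052492 -0.04965004  0.15723661] [-0.11263344 -1.10328728  1.06012834]
```

View pics/w3.png

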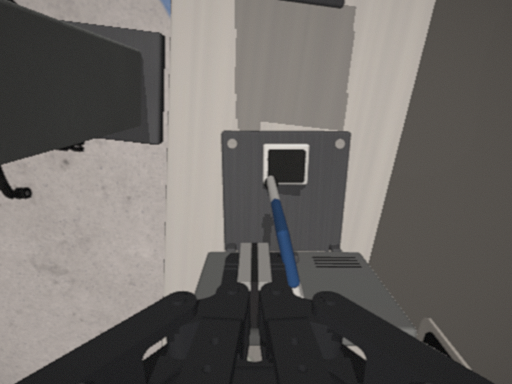

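The leg has swung nearly square, with the paddle running from (277,200) to (293,285) and the fingers beside it at (255,243). I'll continue in small steps along tool +y and watch the force.

```bash
for i in 1; do python3 -m crank '[[0,2,2,0,0],[0,2,2,0,0],[0,1,2,0,0],[0,0,0,0,0]]' | grep -E "tcp_pos|wrist"; python3 -m crank '[[0,1,2,0,0],[0,0,1,0,0],[0,0,0,0,0]]'| grep -E "tcp_pos|wrist"; python3 -m crank '[[0,0,1,0,0],[0,0,1,0,0],[0,0,0,0,0]]'| grep -E "tcp_pos|wrist"; done
```

```text
tcp_pos: [0.496, -0.0439, 0.1573]
wrist_force: [-0.1, -0.7, -0.2]
tcp_pos: [0.4988, -0.0428, 0.1573]
wrist_force: [-0.6, -0.3, -1.2]
tcp_pos: [0.5007, -0.0426, 0.1574]
wrist_force: [-1.6, -0.9, 0.4]
```

```bash
f(){ grep -E "tcp_pos|wrist"; }; python3 -m crank '[[0,0,1,0,0],[0,0,0.5,0,0],[0,0,0,0,0]]'|f; python3 -m crank '[[0,0,1,0,0],[0,0,0.5,0,0],[0,0,0,0,0]]'|f;  python3 -m crank '[[0,0,1,0,0],[0,0,0,0,0]]'|f
```

```text
tcp_pos: [0.5022, -0.0424, 0.1573]
wrist_force: [-1.1, -0.3, 0.3]
tcp_pos: [0.5036, -0.0423, 0.1573]
wrist_force: [-0.9, 0.6, 1.0]
tcp_pos: [0.5047, -0.0422, 0.1573]
wrist_force: [-1.7, -0.4, 0.3]
```

```bash
f(){ grep -E "tcp_pos|wrist"; }; python3 -m crank '[[0,0,1,0,0],[0,0,0.5,0,0],[0,0,0,0,0]]'|f; python3 -m crank '[[0,0,1,0,0],[0,0,0.5,0,0],[0,0,0,0,0]]'|f;  python3 -m crank '[[0,0,1,0,0],[0,0,0.5,0,0],[0,0,0,0,0]]'|f
```

```text
tcp_pos: [0.5061, -0.0421, 0.1573]
wrist_force: [-0.6, -0.2, 0.7]
tcp_pos: [0.5075, -0.0419, 0.1572]
wrist_force: [-1.3, 0.7, 0.5]
tcp_pos: [0.5087, -0.0417, 0.1572]
wrist_force: [-2.2, 0.6, 1.4]
```

```bash
f(){ grep -E "tcp_pos|wrist"; }; python3 -m crank '[[0,0,0.5,0,0],[0,0,0.5,0,0],[0,0,0,0,0]]'|f; python3 -m crank '[[0,0,0.5,0,0],[0,0,0,0,0]]'|f;  python3 -m crank '[[0,0,0.5,0,0],[0,0,0,0,0]]'|f
```

```text
tcp_pos: [0.5096, -0.0416, 0.1572]
wrist_force: [-4.5, -0.4, 2.0]
tcp_pos: [0.5101, -0.0416, 0.1572]
wrist_force: [-4.4, 0.6, 0.1]
tcp_pos: [0.5106, -0.0415, 0.1571]
wrist_force: [-5.3, -0.7, 1.0]
```

The stop is felt: the force is rising. I'll press to about 9 N and hold.

```bash
f(){ grep -E "time|tcp_pos|wrist"; }; python3 -m crank '[[0,0,0.5,0,0],[0,0,0.4,0,0],[0,0,0,0,0]]'|f; python3 -m crank '[[0,0,0.3,0,0],[0,0,0,0,0],[0,0,0,0,0],[0,0,0,0,0]]'|f;  python3 -m crank '[[0,0,0,0,0],[0,0,0,0,0],[0,0,0,0,0],[0,0,0,0,0],[0,0,0,0,0],[0,0,0,0,0]]'|f
```

```text
time: 8.13
tcp_pos: [0.5113, -0.0414, 0.1571]
wrist_force: [-5.7, -0.2, 1.6]
time: 8.47
tcp_pos: [0.5115, -0.0414, 0.1571]
wrist_force: [-6.3, -0.3, 1.8]
time: 8.97
tcp_pos: [0.5115, -0.0414, 0.1571]
wrist_force: [-5.2, -0.8, 1.6]
```

```bash
f(){ grep -E "time|tcp_pos|wrist"; }; python3 -m crank '[[0,0,0.6,0,0],[0,0,0.4,0,0],[0,0,0,0,0],[0,0,0,0,0],[0,0,0,0,0],[0,0,0,0,0]]'|f; python3 -m crank '[[0,0,0,0,0],[0,0,0,0,0],[0,0,0,0,0],[0,0,0,0,0],[0,0,0,0,0],[0,0,0,0,0],[0,0,0,0,0],[0,0,0,0,0]]'|f; python3 - <<'E'
from h import *
s=telemetry.sense();a=imaging.snapshot("wrist");print(s["tcp_pos"],s["tcp_rot"],s["wrist_force"]);cv2.imwrite("pics/w4.png",a)
E
```

```text
time: 9.47
tcp_pos: [0.5122, -0.0413, 0.157]
wrist_force: [-6.6, -0.0, 2.0]
time: 10.13
tcp_pos: [0.5122, -0.0413, 0.157]
wrist_force: [-6.2, -0.9, 1.9]
[ 0.51218934 -0.04125102  0.15703998] [-3.13980593e+00 -1.55822893e-04  1.68396552e+00] [-6.21654091 -0.90758312  1.93340982]
```

View pics/w4.png

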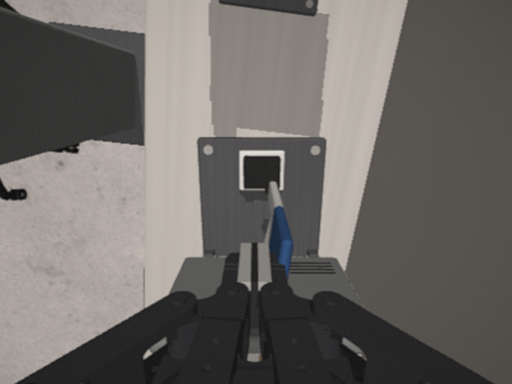

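The leg points at the pad, with its foot at about (272,188) and the pad spanning 240–285. I'll press a little harder to confirm this is the sprung stop.

```bash
f(){ grep -E "tcp_pos|wrist|finger|opening"; }; python3 -m crank '[[0,0,0.5,0,0],[0,0,0.5,0,0],[0,0,0,0,0],[0,0,0,0,0]]'|f; python3 -m crank '[[0,0,0.5,0,0],[0,0,0,0,0],[0,0,0,0,0]]'|f;python3 -m crank '[[0,0,0.5,0,0],[0,0,0,0,0],[0,0,0,0,0]]'|f
```

```text
tcp_pos: [0.5129, -0.0412, 0.157]
wrist_force: [-6.9, 0.0, 2.9]
opening: -0.002
finger_force: 3.7
tcp_pos: [0.5132, -0.0411, 0.1569]
wrist_force: [-7.4, -0.3, 2.2]
opening: -0.002
finger_force: 3.9
tcp_pos: [0.5136, -0.041, 0.1569]
wrist_force: [-8.8, -0.8, 2.8]
opening: 0.002
finger_force: 4.2
```

```bash
f(){ grep -E "time|tcp_pos|wrist|finger"; }; python3 -m crank '[[0,0,0.4,0,0],[0,0,0,0,0],[0,0,0,0,0],[0,0,0,0,0],[0,0,0,0,0],[0,0,0,0,0],[0,0,0,0,0]]'|f; python3 -m crank '[[0,0,0,0,0],[0,0,0,0,0],[0,0,0,0,0],[0,0,0,0,0],[0,0,0,0,0],[0,0,0,0,0]]'|f
```

```text
time: 11.6
tcp_pos: [0.5139, -0.041, 0.1569]
wrist_force: [-8.8, -0.5, 3.3]
finger_force: 4.3
time: 12.1
tcp_pos: [0.5138, -0.041, 0.1569]
wrist_force: [-8.0, -0.6, 3.2]
finger_force: 4.3
```

Pressed on the stop at about 8–9 N for a second. Now I'll retreat, rise and cross over to the screen side.

```bash
f(){ grep -E "time|tcp_pos|wrist"; }; python3 -m crank '[[0,0,-3,0,0],[0,0,-8,0,0],[0,0,-12,0,0],[0,0,-12,0,0],[0,0,0,-20,0],[0,0,0,-30,0],[0,0,0,-35,0],[0,0,0,-10,0],[0,0,0,0,0]]'|f;  python3 -m crank '[[0,-20,0,0,0],[0,-30,0,0,0],[0,-35,0,0,0],[0,-25,0,0,0],[0,-5,15,0,0],[0,0,25,0,0],[0,0,0,0,0],[0,0,0,0,0]]'|f; python3 - <<'E'
from h import *
s=telemetry.sense();a=imaging.snapshot("wrist");print(s["tcp_pos"],s["tcp_rot"],s["wrist_force"]);cv2.imwrite("pics/w5.png",a)
E
```

```text
time: 12.85
tcp_pos: [0.4841, -0.0452, 0.2562]
wrist_force: [0.8, 0.3, 0.2]
time: 13.52
tcp_pos: [0.534, -0.1547, 0.2507]
wrist_force: [0.0, -0.1, -1.0]
[ 0.5339964  -0.15474338  0.25073848] [-3.14068983e+00 -4.48529060e-04  1.68428013e+00] [ 0.03236361 -0.13550664 -1.03261049]
```

View pics/w5.png

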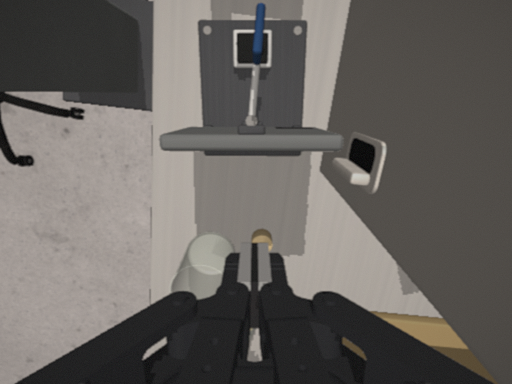

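Wrist view: the leg is out and square, the panel's top edge runs from (162,142) to (340,142), and the weight (261,238) and beaker (212,250) stand on the screen side. I'll compute the clearances.

```bash
python3 - <<'E'
from h import *
s=telemetry.sense();c=imaging.get_calibration("wrist");R=Ro.from_euler("xyz",s["tcp_rot"]).as_matrix()
f=lambda n,p,z:print(n,(1e3*R.T@(onz(c,*p,z,s)-s["tcp_pos"])).round(1))
f("pf L",(163,150),.138);f("pf R",(338,150),.138);f("beaker c",(212,250),.092);f("bk far",(212,234),.092);f("weight",(261,238),.035)
f("pad c",(252,49),.024);f("leg root",(252,120),.155);f("paddle out",(261,5),.178);f("paddle in",(258,53),.178)
E
```

```text
pf L [ 36.3 -73.9 113.1]
pf R [ 36.4  68.  112.9]
beaker c [-78.4 -44.7 159. ]
bk far [-59.8 -43.9 159. ]
weight [-91.8   8.8 215.9]
pad c [124.9  -2.3 227.1]
leg root [61.4 -1.6 96. ]
paddle out [130.1   4.   73.1]
paddle in [103.9   2.4  73.1]
```

```bash
f(){ grep -E "time|tcp_pos|wrist"; }; python3 -m crank '[[0,0,-2,25,0],[0,0,0,30,0],[0,0,0,30,0],[0,0,0,28,0],[0,0,0,15,0],[0,0,0,0,0],[0,0,0,0,0]]'|f;  python3 -m crank '[[0,5,0,0,0],[0,5,0,0,0],[0,4,0,0,0],[0,3,0,0,0],[0,2,0,0,0],[0,0,0,0,0]]'|f;python3 -m crank '[[0,2,0,0,0],[0,2,0,0,0],[0,0,0,0,0]]'|f
```

```text
time: 14.15
tcp_pos: [0.5302, -0.1544, 0.1238]
wrist_force: [-0.0, -0.2, 0.8]
time: 14.65
tcp_pos: [0.5296, -0.1355, 0.1248]
wrist_force: [-0.2, -0.4, 0.3]
time: 14.9
tcp_pos: [0.5289, -0.1318, 0.1243]
wrist_force: [0.4, 0.3, -0.6]
```

```bash
f(){ grep -E "tcp_pos|wrist"; }; for i in 1; do python3 -m crank '[[0,1.5,0,0,0],[0,1.5,0,0,0],[0,0,0,0,0]]'|f;  python3 -m crank '[[0,1.5,0,0,0],[0,1.5,0,0,0],[0,0,0,0,0]]'|f;python3 -m crank '[[0,1.5,0,0,0],[0,1.5,0,0,0],[0,0,0,0,0]]'|f; done
```

```text
tcp_pos: [0.5286, -0.1295, 0.1243]
wrist_force: [0.5, -2.8, -0.2]
tcp_pos: [0.5282, -0.126, 0.1243]
wrist_force: [1.3, -2.7, -0.8]
tcp_pos: [0.5279, -0.1228, 0.1242]
wrist_force: [0.5, -2.1, -1.0]
```

```bash
f(){ grep -E "tcp_pos|wrist"; }; for i in 1; do python3 -m crank '[[0,1.5,0,0,0],[0,1.5,0,0,0],[0,1.5,0,0,0],[0,0,0,0,0]]'|f;  python3 -m crank '[[0,1.5,0,0,0],[0,1.5,0,0,0],[0,0,0,0,0]]'|f;python3 -m crank '[[0,1,0,0,0],[0,1,0,0,0],[0,0,0,0,0]]'|f; done
```

```text
tcp_pos: [0.5273, -0.1182, 0.1243]
wrist_force: [0.5, -1.9, -1.4]
tcp_pos: [0.527, -0.1153, 0.1243]
wrist_force: [0.5, -2.0, -1.2]
tcp_pos: [0.5268, -0.1135, 0.1243]
wrist_force: [-0.2, -2.9, -1.1]
```

```bash
f(){ grep -E "tcp_pos|wrist"; }; for i in 1; do python3 -m crank '[[0,1,0,0,0],[0,1,0,0,0],[0,0,0,0,0]]'|f;  python3 -m crank '[[0,1,0,0,0],[0,0.5,0,0,0],[0,0,0,0,0]]'|f;python3 -m crank '[[0,1,0,0,0],[0,0,0,0,0]]'|f; done
```

```text
tcp_pos: [0.5266, -0.1115, 0.1243]
wrist_force: [0.6, -1.6, -1.1]
tcp_pos: [0.5264, -0.11, 0.1243]
wrist_force: [0.1, -1.9, -0.5]
tcp_pos: [0.5263, -0.109, 0.1243]
wrist_force: [0.7, -3.1, -1.6]
```

```bash
f(){ grep -E "tcp_pos|wrist"; }; for i in 1; do python3 -m crank '[[0,1,0,0,0],[0,0,0,0,0]]'|f;  python3 -m crank '[[0,1,0,0,0],[0,0,0,0,0]]'|f;python3 -m crank '[[0,0.7,0,0,0],[0,0,0,0,0]]'|f; done; python3 - <<'E'
from h import *
s=telemetry.sense();a=imaging.snapshot("wrist");print(s["tcp_pos"],s["wrist_force"]);cv2.imwrite("pics/w6.png",cv2.resize(a[100:290,150:400],None,fx=3,fy=3))
E
```

```text
tcp_pos: [0.5262, -0.108, 0.1243]
wrist_force: [0.7, -1.6, -0.8]
tcp_pos: [0.5261, -0.107, 0.1243]
wrist_force: [-0.4, -2.8, -0.8]
tcp_pos: [0.526, -0.1064, 0.1243]
wrist_force: [0.1, -2.9, -1.4]
[ 0.52604914 -0.10637839  0.1243296 ] [ 0.14382828 -2.86332116 -1.37625185]
```

View pics/w6.png

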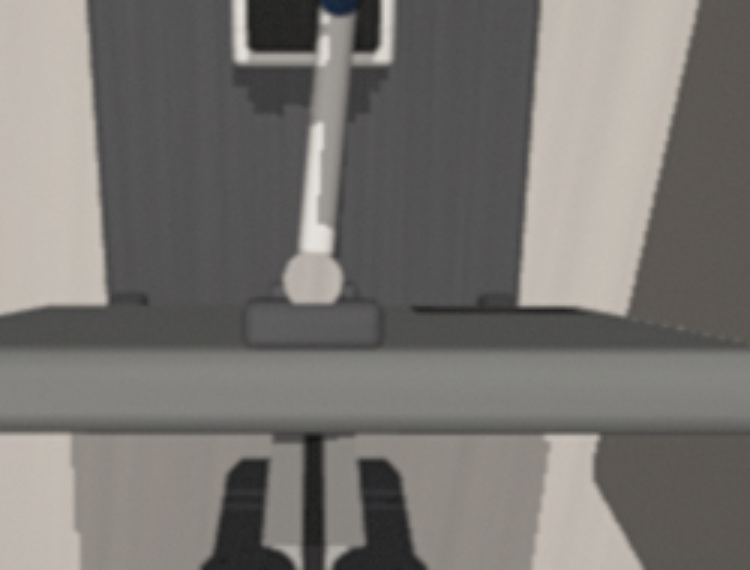

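The leg stays out and points over the pad; the fingers are on the bezel with no pad force yet. I'll continue in 1 mm steps.

```bash
f(){ grep -E "tcp_pos|wrist"; }; for i in 1; do python3 -m crank '[[0,1,0,0,0],[0,0,0,0,0]]'|f;  python3 -m crank '[[0,1,0,0,0],[0,0,0,0,0]]'|f;python3 -m crank '[[0,0.7,0,0,0],[0,0,0,0,0]]'|f; done
```

```text
tcp_pos: [0.5259, -0.1054, 0.1243]
wrist_force: [0.8, -2.4, -1.5]
tcp_pos: [0.5258, -0.1044, 0.1243]
wrist_force: [1.1, -2.3, -1.3]
tcp_pos: [0.5257, -0.1037, 0.1243]
wrist_force: [0.9, -1.4, -1.3]
```

```bash
python3 - <<'E'
from h import *
from scipy.optimize import brentq
s=telemetry.sense();a=imaging.snapshot("wrist");c=imaging.get_calibration("wrist")
R=Ro.from_euler("xyz",s["tcp_rot"]).as_matrix()
col=a[:,315:330].mean(axis=(1,2));g=np.diff(col);r=[i for i in range(190,265) if abs(g[i])>5];print([(i,round(g[i],1)) for i in r])
H=np.array([.5247,-.1237])  # hinge xy mid from top view
X=R[:2,0]
for fr,off in((246,-.007),(216,.007)):
    def e(al):
        z=.02+.12*np.cos(al)-off*np.sin(al)
        p=onz(c,322,fr,z,s)[:2]-H
        return p@X-(.12*np.sin(al)+off*np.cos(al))
    print(fr,brentq(e,-.3,.8))
# hinge check via far base bolts
cv2.imwrite("pics/w7.png",a)
E
```

```text
[(203, np.float64(-10.3)), (204, np.float64(-47.4)), (205, np.float64(-17.9)), (206, np.float64(22.5)), (214, np.float64(9.8)), (215, np.float64(14.9)), (216, np.float64(14.5)), (217, np.float64(7.9)), (237, np.float64(-7.3)), (238, np.float64(-7.2)), (239, np.float64(-6.0)), (240, np.float64(-6.2)), (241, np.float64(-8.8)), (242, np.float64(-7.2)), (243, np.float64(22.5)), (244, np.float64(28.3))]
246 0.33992200271646955
216 0.3376325456724868
```

```bash
f(){ grep -E "tcp_pos|wrist"; }; for i in 1; do python3 -m crank '[[0,0.7,0,0,0],[0,0,0,0,0],[0,0,0,0,0]]'|f;  python3 -m crank '[[0,0.7,0,0,0],[0,0,0,0,0],[0,0,0,0,0]]'|f;python3 -m crank '[[0,0.7,0,0,0],[0,0,0,0,0],[0,0,0,0,0]]'|f; done
```

```text
tcp_pos: [0.5256, -0.1031, 0.1243]
wrist_force: [0.4, -3.2, -0.4]
tcp_pos: [0.5256, -0.1026, 0.1243]
wrist_force: [0.4, -3.8, -0.7]
tcp_pos: [0.5255, -0.102, 0.1243]
wrist_force: [0.6, -4.8, -1.5]
```

Force is rising, so the foot is on the pad. Press on to about 9 N.

```bash
f(){ grep -E "tcp_pos|wrist"; }; for i in 1; do python3 -m crank '[[0,0.6,0,0,0],[0,0,0,0,0],[0,0,0,0,0]]'|f;  python3 -m crank '[[0,0.6,0,0,0],[0,0,0,0,0],[0,0,0,0,0]]'|f;python3 -m crank '[[0,0.6,0,0,0],[0,0,0,0,0],[0,0,0,0,0]]'|f; done
```

```text
tcp_pos: [0.5255, -0.1015, 0.1243]
wrist_force: [0.5, -5.6, -1.7]
tcp_pos: [0.5254, -0.1011, 0.1243]
wrist_force: [0.7, -6.3, -1.2]
tcp_pos: [0.5253, -0.1007, 0.1243]
wrist_force: [0.8, -7.0, -2.5]
```

```bash
f(){ grep -E "tcp_pos|wrist"; }; python3 -m crank '[[0,0.6,0,0,0],[0,0,0,0,0],[0,0,0,0,0]]'|f;  python3 -m crank '[[0,0.6,0,0,0],[0,0,0,0,0],[0,0,0,0,0],[0,0,0,0,0]]'|f;python3 -m crank '[[0,-1,0,0,0],[0,-2,0,0,0],[0,-4,0,0,0],[0,-10,0,0,0],[0,-15,0,0,0],[0,0,0,-30,0],[0,0,0,-30,0],[0,0,0,-30,0],[0,0,0,-20,0],[0,0,0,0,0],[0,0,0,0,0]]'|f
python3 - <<'E'
from h import *
s=telemetry.sense();a=imaging.snapshot("wrist");print(s["tcp_pos"],s["wrist_force"],s["time"]);cv2.imwrite("pics/w8.png",a)
E
```

```text
tcp_pos: [0.5253, -0.1003, 0.1243]
wrist_force: [0.3, -7.4, -1.9]
tcp_pos: [0.5253, -0.0999, 0.1243]
wrist_force: [1.0, -8.3, -2.1]
tcp_pos: [0.5297, -0.131, 0.2356]
wrist_force: [0.2, -0.2, 0.1]
[ 0.52972624 -0.13100798  0.23555102] [ 0.19837618 -0.15834268  0.06804115] 21.25
```

View pics/w8.png

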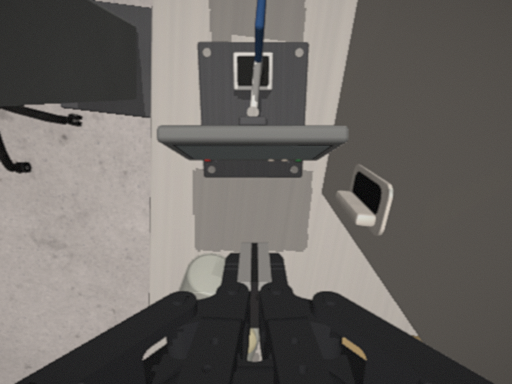

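The display stays reclined with the leg out over the pad (foot under about (252,75)), and the fingers are clear. I'll do a quick angle check, then hand in.

```bash
python3 - <<'E'
from h import *
s=telemetry.sense();c=imaging.get_calibration("wrist");R=Ro.from_euler("xyz",s["tcp_rot"]).as_matrix()
T=lambda p,z:(1e3*R.T@(onz(c,*p,z,s)-s["tcp_pos"]))[:2]
print("panel L/R",T((158,143),.135),T((347,143),.135))
# reclined leg: points drop by r*sin(.33) behind panel
a=T((252,112),.148);b=T((258,62),.150);print(a,b,np.arctan2(b[1]-a[1],b[0]-a[0]))
from scipy.optimize import brentq
H=np.array([.5247,-.1237]);X=R[:2,0]
for row in(127,):
    e=lambda al:(onz(c,252,row,.02+.12*np.cos(al)-.007*np.sin(al),s)[:2]-H)@X-(.12*np.sin(al)+.007*np.cos(al))
    print("recline",brentq(e,-.3,.8))
E
```

```text
panel L/R [ 44.02023394 -73.15481039] [44.12767137 70.73353829]
[67.61871551 -1.49373953] [99.68914029  2.52260794] 0.124586612798287
recline 0.35351571880814825
```

```bash
python3 -c "
from station import bot
print(bot.sign_off())"
```

```text
the job is handed in; nothing more can be done
None
```

I handed in the job at about 21 s: the leg was pressed on its stop at 8–9 N for about a second. The display was then pushed back with up to about 8 N until the foot pressed on the rest pad, and released clear of everything. The recline came out at roughly 0.35 rad by camera, and no score was returned.

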